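Prop the bagging bin's gate at its middle opening

TASK

Set the outlet gate of the bagging bin to its middle opening: take the stay by its red knob, draw the gate open with it and drop the stay's middle hole, the one with yellow marks, fully down over the brass peg on the corner bracket, so that it lies level and holds the gate against its spring. The peg may be clamped anywhere along its slot, so feel for it gently and never force the stay down on it. Let go of the knob and leave the other things where they are.

Things in the scene. Friction and masses are not known exactly. Their poses are not given: they have to be found in the camera images.
- bin: aluminium bagging bin, fixed, 235 mm deep (its x), 216 mm wide (its y), walls 100 mm high, open on top. Origin on the table under the bin's middle; x points to its back wall, y to its left wall. Its red outlet gate closes the front (-x) side and turns about an upright hinge at bin (-110, -100) mm
- gate (a joint): opening angle of the red gate (panel 176 mm long, 100 mm high): 0 = shut, grows as it swings out to the bin's front, stop at 1.15 rad. A light spring always pulls it shut (about 1 N at the stay's pivot when shut, 2 N at the middle opening)
- stay_pivot (a point): the stay's pivot on top of the gate, 160 mm from the gate's hinge axis, at the level of the bar's underside (110 mm above the table). Pivot and gate hinge together let the knob be moved anywhere in the horizontal plane that they reach: the gate follows
- stay: the stay: flat steel bar 24 mm wide, 5 mm thick, 228 mm long, three 10.5 mm holes at 75, 120 and 165 mm from the pivot. Origin on the pivot axis at the bar's underside; x along the bar to the knob, z up. It swings freely about the pivot and its knob end lifts (to 0.6 rad); let go, it drops until level, 8 mm over the bracket, unless it rests on the peg. 0.14 to 0.22 kg
- knob (a point): centre of the stay's red ball knob, 28 mm diameter, on a stem of 10 mm: 200 mm along the bar from the pivot, 30 mm above the bar's underside. Take it from above, fingers on either side of the bar; it turns in the grip as the bar swings and tilts
- mid_hole (a point): centre of the stay's middle hole (yellow marks beside it) at the bar's underside, 120 mm from the pivot, 80 mm before the knob
- bracket: dark slotted bracket, fixed on the bin's front left corner. Origin at the middle of its slot on its upper face, 102 mm above the table; x along the slot, z up. With the middle hole on the peg the bar lies along +x (knob end at +x) and the gate is open about 0.64 rad (0.55 to 0.74 by where the peg is). Moving the knob along x then slides the hole along the slot, the gate following
- slot_mid (a point): point over the middle of the slot, 22.5 mm above the bracket's face, at the height of the peg's tip. The upright brass peg (8 mm diameter, lightly bevelled tip) is clamped somewhere in the slot, up to 15 mm either way from here along the bracket's x: its own place is not measured. Its tip stands 9.5 mm above the top of the level bar. What presses the knob down presses the peg about 1.7 times as hard
- scoop: loose: square aluminium scoop, tray 80x55x35 mm with a black handle, lying in the bin; origin under the tray
- shaker: loose: yellow shaker jar, 52 mm across, 90 mm tall, standing right of the bin; origin under its centre
- label_roll: loose: paper label roll lying flat, 80 mm across, 32 mm tall, standing left of the bin; origin under its centre
- bowl: loose: steel bowl 150 mm across, 60 mm tall, well to the left; origin under its centre
- tub: loose: white lidded tub 110 mm across, 110 mm tall, well to the right; origin under its centre
- spatula: loose: spatula lying flat on the table, to the right; origin at its underside

How it is judged:
By the outcome, as a careful person would: the job done as asked, in the order asked, and still so for the second after the job is handed in, with the robot touching nothing.
It also fails if it takes over 61 s, if anything falls off the work surface, if the arm or the gripper's body presses on something with over 40 N, if the wrist force passes 120 N, or if a joint passes its speed limit or range.

ROBOT

A 6-joint arm with a two-finger parallel gripper is mounted at the origin on the work surface. World frame = base frame: x ahead of the robot, y to its left, z up, the work surface at z = 0. Lengths are in mm, angles in rad, forces in N, time in s.
With the tool pointing down it reaches from about 325 to 875 mm from the base axis. Payload 4.4 kg.
Tool frame: the origin (TCP) lies on the centre line of the jaws, within the pads' length; the fingertips stand ahead of it and the grasp point (between the pads) lies 6 mm ahead of it (ctrl.tcp_to_tips is the z of the fingertips in the tool frame, in mm); z points along the fingers, y is the direction in which the jaws open and shut (so a half turn about z gives the same grasp; the last joint's range is limited). The gripper opens to 85 mm and grips with 20 to 120 N. Pads are 22 mm wide; open, the fingers measure 114 mm over their backs; the gripper's body (76 mm by 85 mm) begins 54 mm behind the grasp point. The pads swing forward as they close: fully open they stand 13 mm farther back than shut.
Start: joints at [-0.15, 0.207, 1.542, -0, 1.393, -0.15], TCP at [575.002, -0.012, 256.282] pointing down, gripper open.
Joint ranges: [-2.73, 2.73], [-0.86, 2.22], [0.23, 2.46], [-1.11, 4.25], [0.08, 2.63], [-2.82, 2.82]. Speed limits (rad/s): [2.79, 2.79, 3.14, 3.14, 3.14, 3.14].

INTERFACE

Orientations are given as a 3x3 rotation matrix whose columns are the frame's x, y, z axes.
In Python, from plant import ctrl, sensors, optics gives the robot as it stands. Calls block until the motion is done:
- ctrl.move_ptp(position, orientation): joint-space move of the TCP to a pose.
- ctrl.move_l(position, rot=None, vel=150, threshold=None): straight line of the TCP; rot=None keeps the orientation; vel is the mean speed in mm/s. With threshold (N) it stops when the force on the tool has changed by that much, and returns True; else False.
- ctrl.set_joints(angles): joint-space move.
- ctrl.gripper_to(opening, force=None): finger opening in mm; force is the grip in N (None keeps the last); returns when the fingers have stopped.
- ctrl.hold(seconds).
- ctrl.solve_ik(position, orientation): joint angles nearest the present ones, or None.
- sensors.read_state(): the state.
- optics.grab_frame(name): name is "scene" or "side" or "wrist"; returns (picture, depth): 384x512x3 uint8, red, green, blue; 384x512 float32, mm along the optical axis (not along the pixel's ray), 0 where there is no reading.
- optics.camera_params(name): a dict with "mtx" (3x3 intrinsics, pixels), "k1" (the pictures are not rectified: a ray, as slopes to the right and down, at radius r is drawn at 1 + k1 r^2 times it, then the intrinsics apply), "R" (3x3) and "t" (3): a world point X has camera coordinates R X + t; the wrist camera has in their place "T_tool_cam" (4x4, takes a point from camera to tool coordinates, whose origin is the TCP and whose axes are the flange's). Camera axes: x right, y down, z forward; pixel columns grow to the right and rows downward; lengths in mm; the calibration is good to about 2 mm. A picture is of the moment at which its call begins: read the wrist's pose just before it. camera_params takes no time and is no camera call.
A pose or a line that the arm cannot do raises ctrl.MotionError and nothing moves.
- ctrl.finish_job(): hands the job in, once; it reports no verdict.
The state is a dict: "t": time; "q": joint angles; "qvel": joint speeds; "tau": joint torques, N m; "eef_pos": TCP position; "eef_rot": TCP orientation; "force": force on the tool from outside, world axes, zero at the start; "wrist_torque": the same for the moment, N m; "grip_width": finger opening in mm.
Only numpy, scipy, OpenCV 4.12 (cv2) and the standard library are available. Lean on these libraries where they do the work, as an engineer would, in place of code of your own. Each camera call takes 0.05 s, during which the arm holds its last target.

## Working session

There is one attempt and no reset: what is moved stays moved. The work goes in short steps, each a Python script; the robot and the scene stay as the last script left them, time stands still between calls to the robot, and variables do not carry over. Pictures are saved under pics/ and viewed, and the job is handed in when it is done.

```bash
ls; mkdir -p pics
python3 - <<'E'
from plant import ctrl,sensors,optics
import cv2,numpy as np
print(sensors.read_state()['t'], ctrl.tcp_to_tips)
for n in ["scene","side","wrist"]:
    p,d=optics.grab_frame(n); cv2.imwrite(f"pics/{n}0.png",p[:,:,::-1]); np.savez(f"pics/{n}0.npz",p=p,d=d)
    c=optics.camera_params(n); print(n,c)
E
```

```text
pics
0.0 25.0
scene {'mtx': array([[427.1463878 ,   0.        , 256.59401311],
       [  0.        , 427.1463878 , 193.82014461],
       [  0.        ,   0.        ,   1.        ]]), 'k1': -0.14596306493549907, 'R': array([[ 0.72749596,  0.6859899 ,  0.01294132],
       [ 0.43423431, -0.44574038, -0.78278738],
       [-0.53121577,  0.57509422, -0.62215468]]), 't': array([-351.50438767, -158.85075517, 1565.94675099])}
side {'mtx': array([[401.94215174,   0.        , 257.72035374],
       [  0.        , 401.94215174, 192.79343318],
       [  0.        ,   0.        ,   1.        ]]), 'k1': 0.046659107955870624, 'R': array([[ 9.03567382e-01, -4.28446002e-01, -9.19320838e-05],
       [-2.83020008e-01, -5.96711408e-01, -7.50889587e-01],
       [ 3.21660785e-01,  6.78505357e-01, -6.60427756e-01]]), 't': array([-468.82355636,  184.65037175, 1085.98238968])}
wrist {'mtx': array([[271.18555141,   0.        , 257.4476949 ],
       [  0.        , 271.18555141, 191.25325232],
       [  0.        ,   0.        ,   1.        ]]), 'k1': -0.06335342585773689, 'T_tool_cam': array([[-4.40298477e-04, -9.57695694e-01, -2.87782494e-01,
         7.41244668e+01],
       [ 9.99999514e-01, -6.75440307e-04,  7.17792137e-04,
         6.96439673e-01],
       [-8.81806335e-04, -2.87782038e-01,  9.57695526e-01,
        -1.17057752e+02],
       [ 0.00000000e+00,  0.00000000e+00,  0.00000000e+00,
         1.00000000e+00]])}
```

View pics/scene0.png

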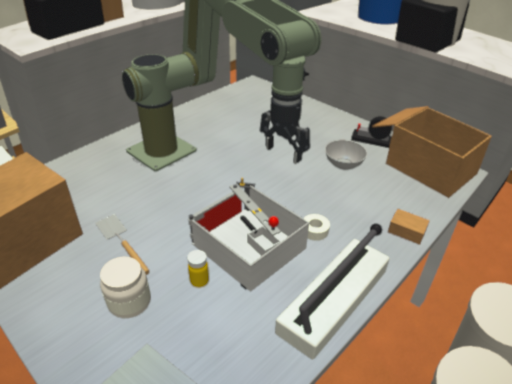

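View pics/side0.png

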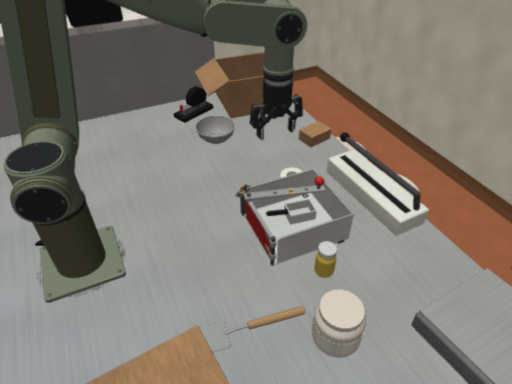

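View pics/wrist0.png

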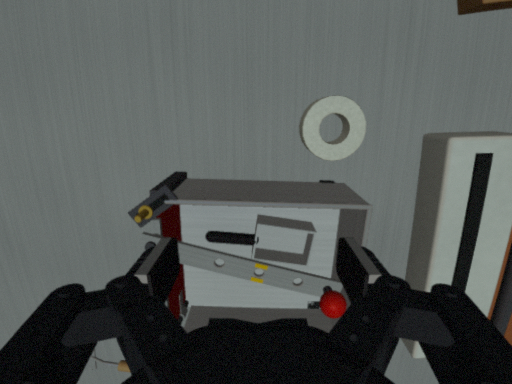

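The wrist view shows the bar running from the gate (about 150,240) to the knob (333,304), with yellow marks at (260,272). The brass peg on the dark bracket is at (145,212). Next I measure these.

```bash
cat > h.py <<'E'
from plant import ctrl,sensors,optics
import cv2,numpy as np
def cam(n,st=None):
    c=optics.camera_params(n)
    if n=="wrist":
        T=c["T_tool_cam"]; Rw=np.array(st["eef_rot"]);p=np.array(st["eef_pos"])
        R=(Rw@T[:3,:3]); o=Rw@T[:3,3]+p
    else:
        R=c["R"].T; o=-R@c["t"]
    return c["mtx"],c["k1"],R,o
def ray(n,uv,st=None):
    K,k,R,o=cam(n,st)
    uv=np.atleast_2d(np.asarray(uv,float)).reshape(-1,1,2)
    d=cv2.undistortPoints(uv,K,np.array([k,0,0,0.]),None,None).reshape(-1,2)
    return o,(R@np.c_[d,np.ones(len(d))].T).T
def plane(n,uv,z,st=None):
    o,d=ray(n,uv,st); return o+d*((z-o[2])/d[:,2:])
def proj(n,X,st=None):
    K,k,R,o=cam(n,st); return cv2.projectPoints((R.T@(np.atleast_2d(X)-o).T).T.reshape(-1,1,3),np.zeros(3),np.zeros(3),K,np.array([k,0,0,0.]))[0].reshape(-1,2)
def tri(obs):
    A=np.zeros((3,3));b=np.zeros(3);L=[]
    for n,uv,st in obs:
        o,d=ray(n,uv,st);d=d[0]/np.linalg.norm(d[0]);P=np.eye(3)-np.outer(d,d);A+=P;b+=P@o;L.append((P,o))
    x=np.linalg.solve(A,b);return x,[round(float(np.linalg.norm(P@(x-o))),2) for P,o in L]
def blobs(m,mn=4):
    n,l,s,c=cv2.connectedComponentsWithStats(m.astype(np.uint8));return [(tuple(c[i].round(1)),int(s[i,4]),tuple(int(v) for v in s[i,:4])) for i in range(1,n) if s[i,4]>=mn]
def masks(p):
    h=cv2.cvtColor(p,cv2.COLOR_RGB2HSV).astype(int);H,S,V=h[...,0],h[...,1],h[...,2]
    return dict(red=((H<6)|(H>174))&(S>190)&(V>140), yel=(H>15)&(H<33)&(S>120)&(V>90))
E
python3 - <<'E'
from h import *
st=sensors.read_state(); print(np.round(st['eef_rot'],3).tolist(),st['eef_pos'])
for n in ["scene","side","wrist"]:
    z=np.load(f"pics/{n}0.npz");m=masks(z['p'])
    for k in m:
        for b in blobs(m[k],3): print(n,k,b, z['d'][int(b[0][1]),int(b[0][0])], plane(n,b[0],140 if k=='red' else 115,st)[0].round(0))
for n,(x,y) in dict(scene=(255,215),side=(285,205),wrist=(200,240)).items():
    z=np.load(f"pics/{n}0.npz")['p'];w,h=(70,50) if n!='wrist' else (130,95)
    x=min(max(x,w),511-w)
    cv2.imwrite(f"pics/{n}0c.png",cv2.resize(z[y-h:y+h,x-w:x+w,::-1],None,fx=800/(2*w)*.95,fy=800/(2*w)*.95,interpolation=cv2.INTER_CUBIC)); print(n,x-w,y-h,800/(2*w)*.95)
E
```

```text
[[0.0, 1.0, -0.002], [1.0, -0.0, 0.0], [0.0, -0.002, -1.0]] [5.74441285e+02 6.70772555e-02 2.55363138e+02]
scene red ((np.float64(273.1), np.float64(220.4)), 56, (269, 217, 9, 8)) 1050.6204 [ 649. -119.  140.]
scene yel ((np.float64(112.8), np.float64(9.3)), 222, (103, 0, 19, 20)) 2318.861 [-1529.   727.   115.]
scene yel ((np.float64(435.3), np.float64(147.8)), 5319, (375, 107, 116, 89)) 1331.1116 [785. 554. 115.]
scene yel ((np.float64(6.2), np.float64(117.3)), 11, (5, 116, 4, 4)) 2196.6536 [-488. -374.  115.]
scene yel ((np.float64(9.0), np.float64(123.0)), 3, (8, 122, 3, 3)) 2157.5354 [-431. -384.  115.]
scene yel ((np.float64(7.3), np.float64(131.2)), 68, (0, 127, 17, 10)) 2077.925 [-372. -412.  115.]
scene yel ((np.float64(31.4), np.float64(210.1)), 5774, (0, 153, 81, 132)) 1034.2322 [ 132. -530.  115.]
scene yel ((np.float64(241.8), np.float64(183.5)), 15, (240, 181, 5, 5)) 1236.7047 [462. -42. 115.]
scene yel ((np.float64(259.2), np.float64(209.2)), 6, (258, 208, 3, 3)) 1137.0422 [575. -90. 115.]
scene yel ((np.float64(253.3), np.float64(211.7)), 6, (252, 211, 3, 3)) 1128.161
[... 1143 characters left out ...]

wrist yel ((np.float64(491.9), np.float64(0.6)), 40, (483, 0, 23, 3)) 277.55466 [783. 174. 115.]
wrist yel ((np.float64(146.2), np.float64(210.8)), 72, (139, 206, 13, 13)) 285.07785 [461. -24. 115.]
wrist yel ((np.float64(137.4), np.float64(218.6)), 30, (135, 216, 6, 6)) 269.05084 [451. -33. 115.]
wrist yel ((np.float64(260.9), np.float64(265.8)), 56, (255, 263, 13, 7)) 293.71832 [579. -88. 115.]
wrist yel ((np.float64(256.5), np.float64(279.6)), 49, (251, 277, 12, 6)) 297.8738 [ 574. -105.  115.]
wrist yel ((np.float64(122.9), np.float64(364.6)), 19, (120, 363, 7, 4)) 469.56644 [ 400. -238.  115.]
scene 185 165 5.428571428571429
side 215 155 5.428571428571429
wrist 70 145 2.923076923076923
```

```bash
ls pics
```

```text
scene0.npz
scene0.png
scene0c.png
side0.npz
side0.png
side0c.png
wrist0.npz
wrist0.png
wrist0c.png
```

View pics/wrist0c.png

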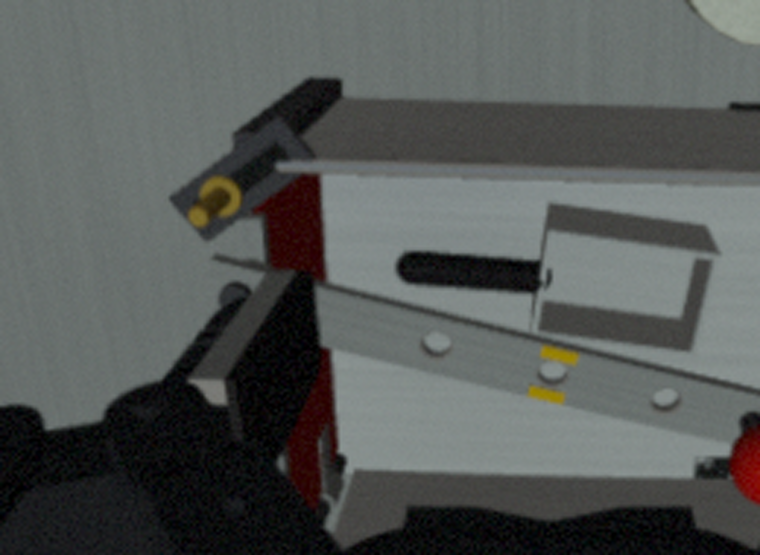

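View pics/scene0c.png

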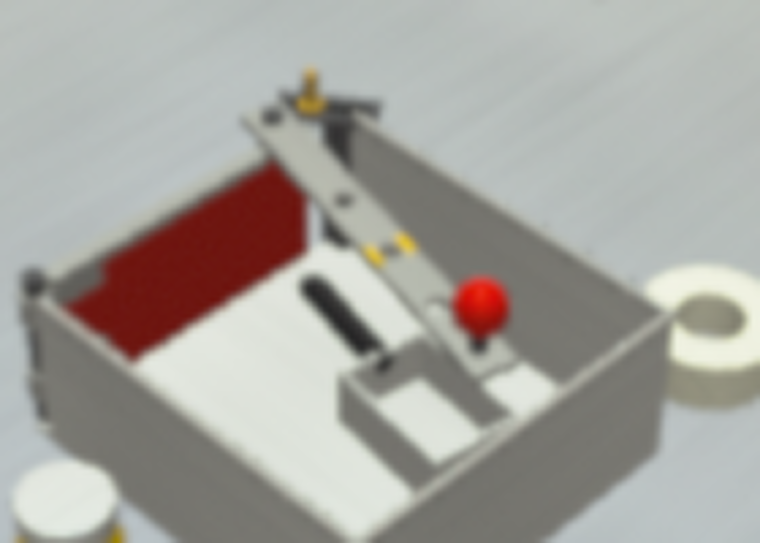

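View pics/side0c.png

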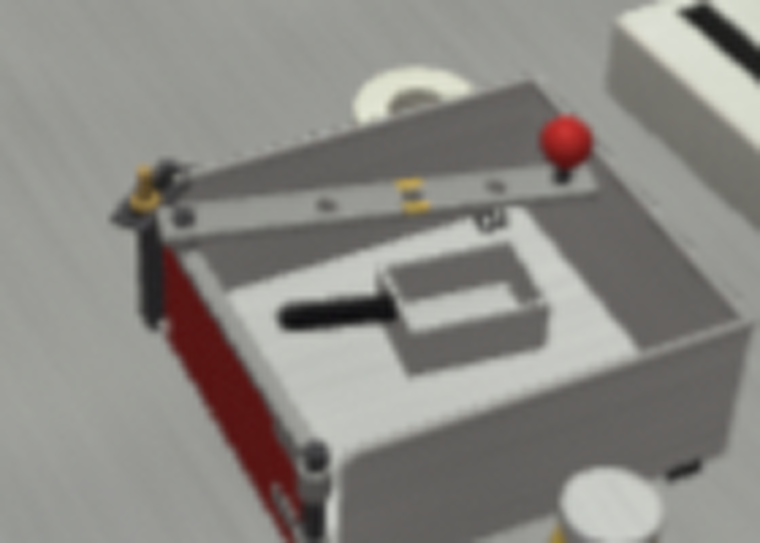

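The peg is near the front left end of the slot, and the bar's pivot is near the peg. I'll triangulate the points, then take one cleaner wrist view from above with the tool oriented for the grasp.

```bash
cat >> h.py <<'E'
def Rt(phi):  # tool x = -(bar dir phi)
    b=np.array([np.cos(phi),np.sin(phi),0]);x=-b;z=np.array([0,0,-1.]);y=np.cross(z,x);return np.c_[x,y,z]
E
python3 - <<'E'
from h import *
st=sensors.read_state()
o={'pegtip':dict(scene=(242.3,178.3),side=(241.9,186.5),wrist=(137.7,217.9)),
'knob':dict(scene=(273.6,221.7),side=(319.3,181),wrist=(334,304)),
'pivot':dict(scene=(234.9,186.6),side=(248.7,195)),
'hole':dict(scene=(256.7,210.6),side=(291,190.6),wrist=(259,272))}
for k,v in o.items():
    print(k,tri([(n,u,st) for n,u in v.items()]), tri([(n,u,st) for n,u in v.items() if n!='wrist'])[0])
c=lambda x,y:(70+x/2.923,145+y/2.923)
print('bracket axis',plane('wrist',[c(188,221),c(296,138)],102,st))
print('wall',plane('wrist',[c(285,163),c(755,181)],100,st))
for phi in (-.15,.2,.7):
    q=ctrl.solve_ik([560,-70,380],Rt(phi)); print(phi,None if q is None else np.round(q,2))
E
```

```text
pegtip (array([454.18614141, -30.05233788, 122.36194608]), [1.32, 1.07, 1.09]) [454.39970886 -32.02010428 124.04243569]
knob (array([ 653.41119615, -119.56625927,  138.75450169]), [1.24, 0.89, 1.81]) [ 652.2935663  -119.94251071  138.78390018]
pivot (array([459.81518278, -66.76665975, 116.89705394]), [0.51, 0.51]) [459.81518278 -66.76665975 116.89705394]
hole (array([575.6813001 , -97.37033914, 114.21106789]), [1.81, 0.5, 1.57]) [575.13191949 -99.20874898 115.98469337]
bracket axis [[440.49632205 -40.4933852  102.        ]
 [484.61554498  -8.06138193 102.        ]]
wall [[478.97874102 -18.21799642 100.        ]
 [651.01042359 -25.18286773 100.        ]]
-0.15 [-0.28  0.12  1.39 -0.    1.63 -1.7 ]
0.2 [-0.28  0.12  1.39 -0.    1.63 -2.05]
0.7 [-0.28  0.12  1.39 -0.    1.63 -2.55]
```

Run:
```python
from h import *
ctrl.move_ptp([500,-70,330],Rt(-.1))
st=sensors.read_state(); p,d=optics.grab_frame('wrist'); print(st['t'],st['q'])
import pickle; pickle.dump((st,p,d),open('pics/w1.pkl','wb')); cv2.imwrite('pics/w1.png',cv2.resize(p[:,:,::-1],(800,600),interpolation=cv2.INTER_CUBIC))
m=masks(p)
for k in m:
  for b in blobs(m[k]): print(k,b,plane('wrist',b[0],115 if k=='yel' else 140,st)[0].round(1))
```

```text
1.6 [-3.10543234e-01  6.08263408e-03  1.61061428e+00  7.44090910e-05
  1.52523528e+00 -1.78089929e+00]
red ((np.float64(232.0), np.float64(291.7)), 13, (231, 290, 3, 5)) [ 656.5 -119.2  140. ]
yel ((np.float64(61.4), np.float64(112.1)), 305, (53, 64, 16, 89)) [ 402.5 -300.   115. ]
yel ((np.float64(52.9), np.float64(88.4)), 7, (52, 87, 3, 4)) [ 374.1 -303.3  115. ]
yel ((np.float64(53.2), np.float64(96.0)), 6, (53, 94, 2, 5)) [ 382.7 -305.3  115. ]
yel ((np.float64(54.2), np.float64(106.5)), 6, (53, 104, 3, 6)) [ 394.8 -307.5  115. ]
yel ((np.float64(55.1), np.float64(112.6)), 7, (54, 111, 3, 5)) [ 402.  -308.4  115. ]
yel ((np.float64(56.0), np.float64(122.5)), 6, (56, 120, 1, 6)) [ 413.8 -310.7  115. ]
yel ((np.float64(285.6), np.float64(129.6)), 93, (280, 124, 12, 12)) [453.7 -30.4 115. ]
yel ((np.float64(57.8), np.float64(132.2)), 6, (57, 131, 3, 4)) [ 425.6 -311.7  115. ]
yel ((np.float64(59.5), np.float64(145.5)), 4, (59, 144, 2, 4)) [ 442.  -314.4  115. ]
yel ((np.float64(119.9), np.float64(213.3)), 189, (102, 206, 29, 24)) [ 539.2 -257.4  115. ]
yel ((np.float64(235.7), np.float64(227.1)), 33, (234, 223, 5, 9)) [ 573.9 -105.6  115. ]
yel ((np.float64(249.0), np.float64(229.0)), 35, (247, 225, 5, 9)) [578.4 -88.3 115. ]
yel ((np.float64(420.4), np.float64(351.0)), 27, (419, 345, 5, 11)) [828.3 168.3 115. ]
```

View pics/w1.png

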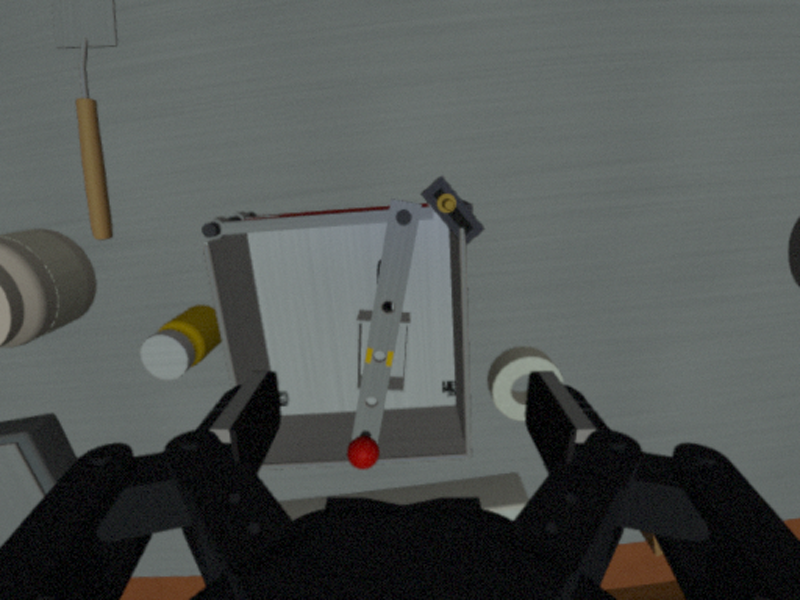

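The view shows the hinge pin at (211,229) px, pivot screw at (403,216), peg at (446,203), yellow marks at (379,355) and knob at (363,452). From these I compute the linkage.

Run:
```python
from h import *
import pickle
st,p,d=pickle.load(open('pics/w1.pkl','rb'))
s=1.5625; P=lambda u,v,z:plane('wrist',(u/s,v/s),z,st)[0]
for n,u,v,z in [('hinge',211,229,105),('pivot',403,216,117),('hole',379,355.5,115),('peg',446,203,120),('knob',363,452,140),('wallL0',463,237,100),('wallL1',469,457,100),('br0',431,187,102),('br1',474,231,102)]:
    print(n,P(u,v,z).round(1), d[int(v/s),int(u/s)])
# wall height from depth
def pt(n,uv,dep):
    K,k,R,o=cam(n,st); 
    oo,dd=ray(n,uv,st); dc=(R.T@dd[0]); return oo+dd[0]*dep
for u,v in [(211,229),(403,216),(446,203),(431,192),(466,225),(363,452)]:
    print(pt('wrist',(u/s,v/s),float(d[int(v/s),int(u/s)])).round(1))
cv2.imwrite('pics/w1c.png',cv2.resize(p[110:180,120:330,::-1],None,fx=3.8,fy=3.8,interpolation=cv2.INTER_CUBIC))
```

```text
hinge [ 455.4 -221.1  105. ] 341.11807
pivot [460.4 -64.4 117. ] 324.55246
hole [575.4 -96.6 115. ] 472.39676
peg [453.6 -31.  120. ] 316.11542
knob [ 652.6 -118.3  140. ] 348.12973
wallL0 [483.9 -17.3 100. ] 341.9906
wallL1 [698.3 -23.7 100. ] 406.15067
br0 [441.4 -40.3 102. ] 334.45392
br1 [479.6  -8.3 102. ] 344.13608
[ 455.5 -221.6  103.8]
[460.3 -64.4 117.7]
[453.4 -31.4 123.4]
[445.3 -40.6 102.8]
[474.  -14.6 102.3]
[ 645.3 -116.4  150. ]
```

View pics/w1c.png

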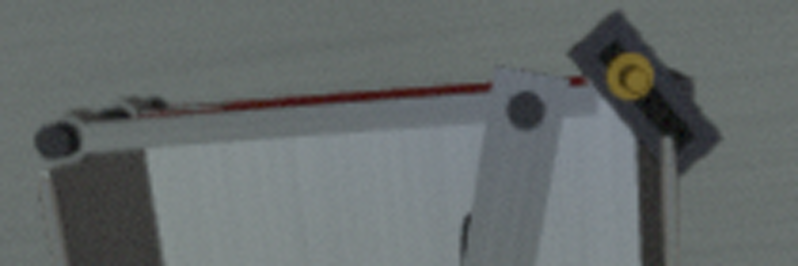

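```bash
cat >> h.py <<'E'
from scipy.optimize import brentq
YAW=-0.031
BY=np.array([-np.sin(YAW),np.cos(YAW)]); BX=np.array([np.cos(YAW),np.sin(YAW)])
H=np.array([460.4,-64.4])-160*BY+np.array([0,0.7])
def pivot(th): return H+160*(np.cos(th)*BY-np.sin(th)*BX)
def knob(th,phi,b):  # knob centre
    r=200*np.cos(b)-30*np.sin(b); return np.r_[pivot(th)+r*np.array([np.cos(phi),np.sin(phi)]),110+200*np.sin(b)+30*np.cos(b)]
def over(peg,b,e=2.5): # gate angle and phi with hole over peg at tilt b
    hr=120*np.cos(b)-e*np.sin(b)
    th=brentq(lambda t:np.linalg.norm(peg-pivot(t))-hr,0.4,1.0); v=peg-pivot(th); return th,np.arctan2(v[1],v[0])
DZ=8.0 # TCP above knob centre
def tcp(k): return np.array([k[0],k[1],k[2]+DZ])
E
python3 - <<'E'
from h import *
peg=np.array([454,-31.])
print(H,pivot(0))
for b in (0.25,.15,0): 
    th,ph=over(peg,b); print(b,th,ph,pivot(th),knob(th,ph,b), np.round(ctrl.solve_ik(tcp(knob(th,ph,b)),Rt(ph)),2))
print(knob(0,-.273,0),knob(0,-.273,.25))
E
```

```text
[ 455.44079439 -223.62312616] [460.4 -63.7]
0.25 0.6815022220935932 0.5999676143855526 [358.54701195 -96.29836453] [512.36026661   8.92363195 188.5481645 ] [-0.15  0.13  1.76 -0.    1.25 -2.32]
0.15 0.6979548802135983 0.6012746355977241 [356.46538947 -97.90968526] [515.83965888  11.42260353 169.55075883] [-0.15  0.16  1.77 -0.    1.21 -2.32]
0 0.708738427408398 0.6022956487051191 [355.11553354 -98.98427974] [519.92297764  14.32285316 140.        ] [-0.14  0.21  1.78 -0.    1.15 -2.31]
[ 652.99327326 -117.62430895  140.        ] [ 639.85876405 -113.94676964  188.5481645 ]
```

Run:
```python
from h import *
phi=-.273; k=np.array([652.8,-118.8,140])
ctrl.gripper_to(60)
ctrl.move_ptp([k[0],k[1],215],Rt(phi))
ctrl.move_l(tcp(k),vel=80,threshold=4)
s=sensors.read_state();print(s['t'],s['eef_pos'].round(1) if hasattr(s['eef_pos'],'round') else s['eef_pos'],np.round(s['force'],2))
ctrl.gripper_to(20,force=40)
s=sensors.read_state();print(s['t'],s['grip_width'],np.round(s['force'],2))
p,d=optics.grab_frame('wrist');cv2.imwrite('pics/g.png',p[:,:,::-1])
p,d=optics.grab_frame('side');cv2.imwrite('pics/gs.png',cv2.resize(p[130:240,200:360,::-1],None,fx=5,fy=5))
```

```text
3.8167 [ 653.4 -119.   148.6] [-0.15 -0.55  0.25]
4.225 25.46280190642456 [-0.22  0.23 -0.05]
```

View pics/g.png

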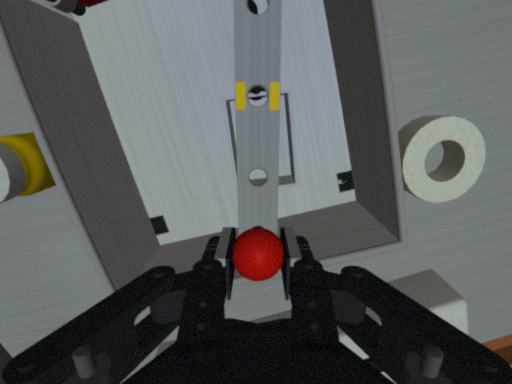

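View pics/gs.png

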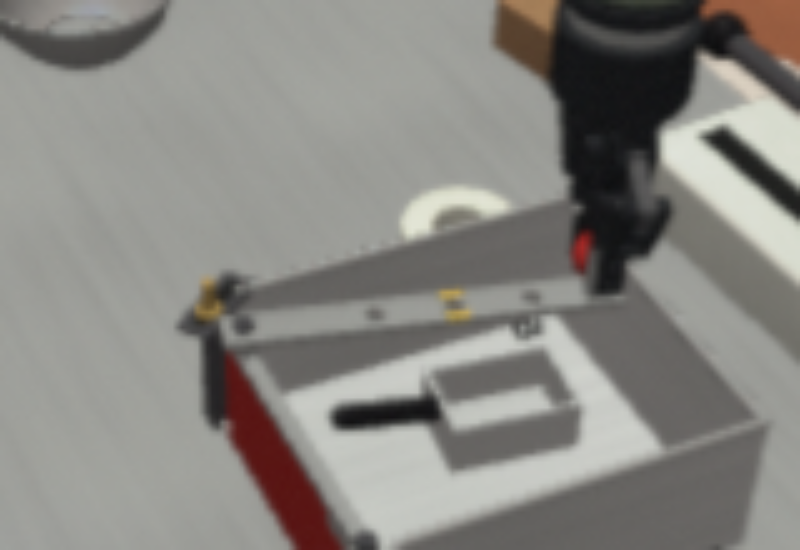

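Run:
```python
from h import *
s=sensors.read_state(); p=cv2.imread('pics/g.png')[:,:,::-1]
h=cv2.cvtColor(p,cv2.COLOR_RGB2HSV).astype(int);m=((h[...,0]<8)|(h[...,0]>172))&(h[...,1]>150)&(h[...,2]>70)
for b in blobs(m,30): print(b)
c=np.float32(max(cv2.findContours(m.astype(np.uint8),0,2)[0],key=cv2.contourArea));print(cv2.minEnclosingCircle(c))
e=np.array(s['eef_pos']);R=np.array(s['eef_rot'])
print(e, proj('wrist',[e+R@[0,0,6],e+R@[0,0,8],e+R@[0,0,14]],s))
u=cv2.minEnclosingCircle(c)[0]
for z in (136,140,144): print((R.T@(plane('wrist',u,z,s)[0]-e)).round(1))
y=masks(p)['yel'];
for b in blobs(y,30): print(b,plane('wrist',b[0],115,s)[0])
```

```text
((np.float64(257.6), np.float64(254.3)), 2110, (233, 229, 50, 52))
((257.7051696777344, 254.29420471191406), 26.218080520629883)
[ 653.22633545 -118.90831443  148.44953907] [[255.348717   257.77753328]
 [255.37833813 255.78049995]
 [255.46270521 250.09546878]]
[-1.7  1.2 12.5]
[0.6 1.2 8.4]
[2.9 1.2 4.4]
((np.float64(240.0), np.float64(95.3)), 246, (236, 82, 9, 28)) [ 573.74134487 -105.06774978  115.        ]
((np.float64(274.0), np.float64(95.4)), 247, (270, 82, 9, 28)) [578.63368566 -87.81509791 115.        ]
((np.float64(25.8), np.float64(156.9)), 988, (0, 134, 43, 61)) [ 570.04308593 -235.95724417  115.        ]
```

The knob is centred in the grip to about 1 mm. Next I lift the bar about its pivot, draw the gate open, then swing the bar over the peg while it is still lifted.

Run:
```python
from h import *
peg=np.array([454,-31.]); b=.25
def go(th,ph,b,v=90):
    ctrl.move_l(tcp(knob(th,ph,b)),rot=Rt(ph),vel=v)
    s=sensors.read_state();print(round(s['t'],2),np.round(s['eef_pos'],1),np.round(s['force'],2),round(s['grip_width'],1))
go(0,-.273,.12,60)
go(0,-.273,b,60)
th,ph=over(peg,b)
go(.35,-.2,b); go(th,-.1,b); go(th,.25,b); go(th,ph,b)
s=sensors.read_state();p,d=optics.grab_frame('wrist');cv2.imwrite('pics/o1.png',p[:,:,::-1])
import pickle;pickle.dump((s,p,d),open('pics/o1.pkl','wb'))
p,d=optics.grab_frame('side');cv2.imwrite('pics/o1s.png',cv2.resize(p[130:240,180:340,::-1],None,fx=5,fy=5))
p,d=optics.grab_frame('scene');cv2.imwrite('pics/o1c.png',cv2.resize(p[130:240,180:340,::-1],None,fx=5,fy=5))
```

```text
4.88 [ 648.3 -115.9  172.1] [ 1.26 -0.29 -0.98] 25.3
5.47 [ 639.8 -114.   196.8] [ 1.53 -0.28 -1.87] 25.5
6.21 [ 588.3 -108.8  196.8] [ 1.74  0.89 -0.99] 25.5
6.85 [ 544.5 -115.   196.8] [ 2.69 -0.09 -1.8 ] 25.7
7.72 [539.3 -50.2 196.5] [ 1.41  0.27 -0.98] 25.7
8.6 [512.4   8.7 196.6] [ 1.23  2.13 -0.27] 25.7
```

View pics/o1.png

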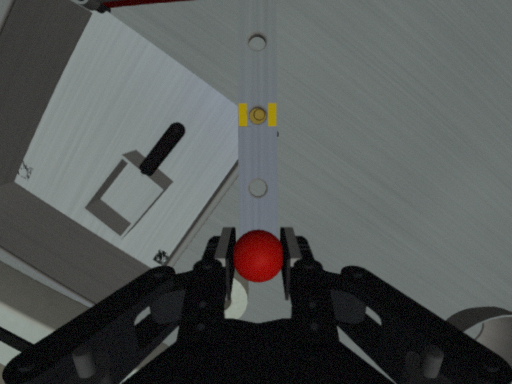

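View pics/o1s.png

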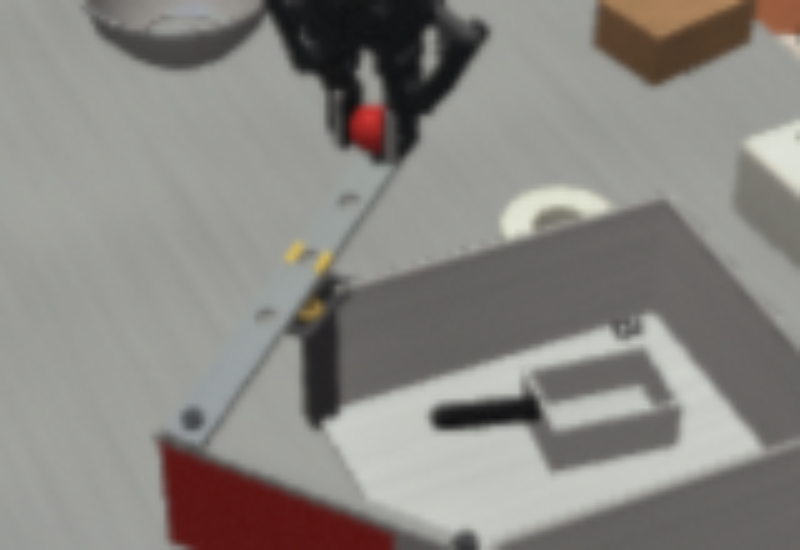

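View pics/o1c.png

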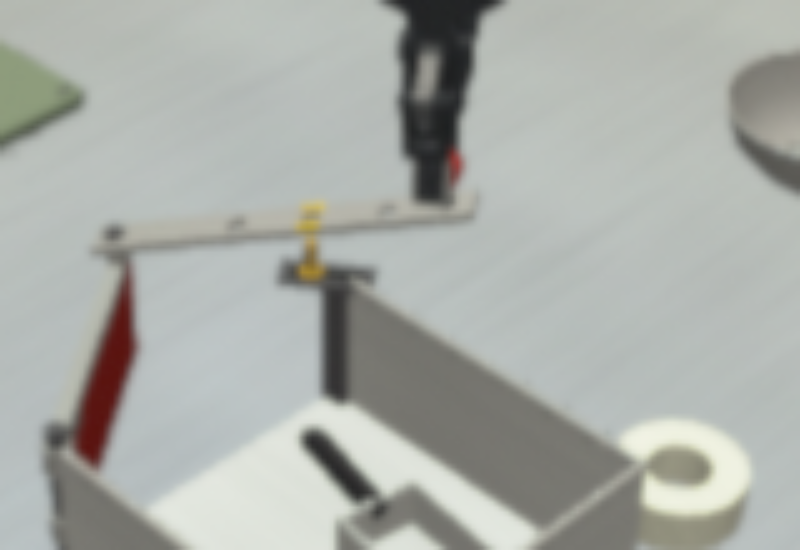

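The hole (258,115) sits over the peg, and the brass is visible through it. I zoom in to measure the offset between them.

```bash
cat >> h.py <<'E'
def look(name):
    import pickle
    s=sensors.read_state();p,d=optics.grab_frame('wrist');pickle.dump((s,p,d),open(f'pics/{name}.pkl','wb'))
    y=[b for b in blobs(masks(p)['yel'],15) if 200<b[0][0]<320 and b[0][1]<170];
    for b in y: print(b)
    cv2.imwrite(f'pics/{name}.png',cv2.resize(p[60:160,198:318,::-1],None,fx=6,fy=6,interpolation=cv2.INTER_CUBIC))
    return s,p,d
E
python3 - <<'E'
from h import *
peg=np.array([454,-31.])
for b in (.19,.15):
    th,ph=over(peg,b); ctrl.move_l(tcp(knob(th,ph,b)),rot=Rt(ph),vel=50,threshold=3)
s,p,d=look('o2');print(s['t'],s['eef_pos'],s['force'])
E
```

```text
((np.float64(241.3), np.float64(107.2)), 200, (237, 96, 9, 24))
((np.float64(272.4), np.float64(107.5)), 195, (268, 96, 9, 24))
((np.float64(256.8), np.float64(108.2)), 201, (249, 100, 17, 17))
9.4417 [515.55510736  11.45974704 177.1164329 ] [ 1.30608936  1.64049134 -0.59499146]
```

View pics/o2.png

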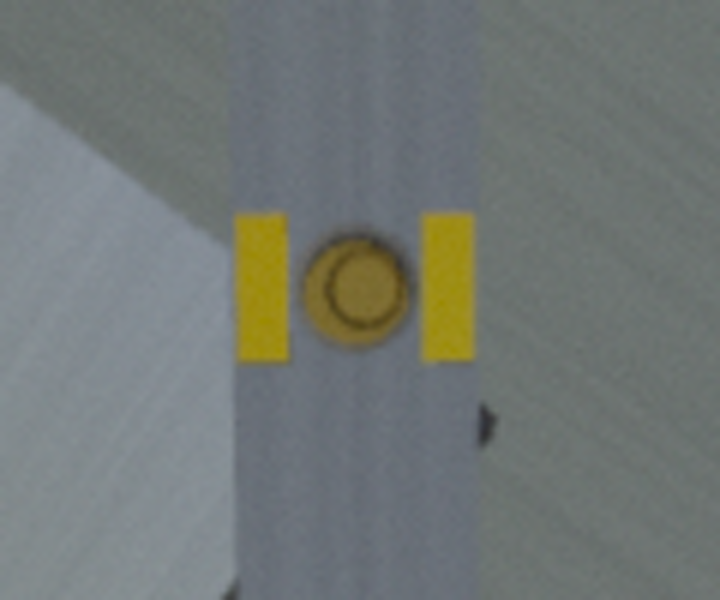

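Run:
```python
from h import *
import pickle
s,p,d=pickle.load(open('pics/o2.pkl','rb')); R=np.array(s['eef_rot'])
peg=np.array([454,-31.]);th,ph=over(peg,.15)
# actual tilt from knob z
kz=s['eef_pos'][2]-DZ
b=brentq(lambda b:110+200*np.sin(b)+30*np.cos(b)-kz,0,.5)
zt=110+120*np.sin(b)+5*np.cos(b)
c=lambda x,y:(198+(x+.5)/6-.5,60+(y+.5)/6-.5)
ht=plane('wrist',c(356,289),zt,s)[0]; ym=plane('wrist',(256.85,107.35),zt,s)[0]; t=plane('wrist',c(367,289),124.5,s)[0]
bar=np.array([np.cos(ph),np.sin(ph)]); lat=np.array([-bar[1],bar[0]])
hb=ht[:2]+bar*5*np.sin(b)  # underside centre
for n,v in (('holetop',ht),('marks',ym),('tip',t)): print(n,v.round(2))
print('tilt',b,'along',(t[:2]-hb)@bar,'lat',(t[:2]-hb)@lat, 'marks vs hole',(ym-ht)[:2]@bar,(ym-ht)[:2]@lat)
print('px mark separation mm', np.linalg.norm(plane('wrist',(241.3,107.2),zt,s)-plane('wrist',(272.4,107.5),zt,s)))
print('expected hole', peg, 'knob-hole dist',np.linalg.norm(s['eef_pos'][:2]-hb),80*np.cos(b)-30*np.sin(b))
```

```text
holetop [455.02 -30.1  132.61]
marks [454.85 -30.26 132.61]
tip [454.34 -29.25 124.5 ]
tilt 0.14775353844567732 along -0.8142621328056501 lat 1.0833034068549576 marks vs hole -0.22152056731360847 -0.03801833306145702
px mark separation mm 17.812130011108657
expected hole [454. -31.] knob-hole dist 72.69790030882736 74.7118475454672
```

Run:
```python
from h import *
peg=np.array([454,-31.]);th,ph=over(peg,.15);bar=np.array([np.cos(ph),np.sin(ph)]); lat=np.array([-bar[1],bar[0]])
peg=peg-.45*bar+1.08*lat; print(peg)
b=.14
th,ph=over(peg,b); print(th,ph);print(ctrl.move_l(tcp(knob(th,ph,b)),rot=Rt(ph),vel=20,threshold=2))
ctrl.hold(.2)
s,p,d=look('o3');print(s['t'],s['eef_pos'],s['force'])
```

```text
[453.01797361 -30.36397786]
0.7019816046668129 0.610758301509917
False
((np.float64(241.4), np.float64(106.8)), 206, (237, 95, 9, 25))
((np.float64(272.5), np.float64(107.0)), 200, (269, 95, 8, 25))
((np.float64(257.2), np.float64(107.6)), 211, (249, 100, 17, 17))
9.975 [514.74181632  12.90070919 175.6686583 ] [1.52158019 1.81389093 0.12037222]
```

View pics/o3.png

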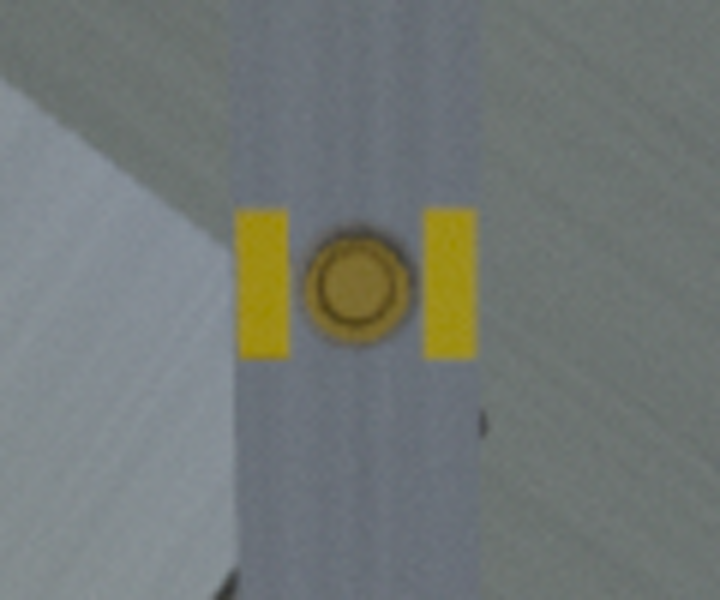

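The peg's tip is now centred in the hole: tip (357,287) and hole (358,288) in the crop. I lower the bar in small steps along its arc, with a low force threshold.

```bash
cat > peg.txt <<< "453.018 -30.364"
python3 - <<'E'
from h import *
peg=np.loadtxt('peg.txt')
for b in (.125,.11,.09,.07):
    th,ph=over(peg,b)
    hit=ctrl.move_l(tcp(knob(th,ph,b)),rot=Rt(ph),vel=15,threshold=3)
    s=sensors.read_state();print(b,hit,round(s['t'],2),np.round(s['eef_pos']-tcp(knob(th,ph,b)),2),np.round(s['force'],2))
    if hit: break
look('o4')
E
```

```text
0.125 False 10.38 [-0.06 -0.03 -0.16] [0.8  1.84 0.05]
0.11 False 10.72 [-0.11 -0.02 -0.17] [ 0.47  1.6  -0.13]
0.09 False 11.14 [-0.11 -0.01 -0.14] [ 0.66  1.55 -0.62]
0.07 False 11.56 [-0.08 -0.02 -0.14] [ 1.37  1.93 -0.28]
((np.float64(240.8), np.float64(102.8)), 225, (236, 90, 10, 26))
((np.float64(273.0), np.float64(102.6)), 232, (269, 90, 9, 26))
((np.float64(257.3), np.float64(103.0)), 220, (249, 95, 17, 17))
```

View pics/o4.png

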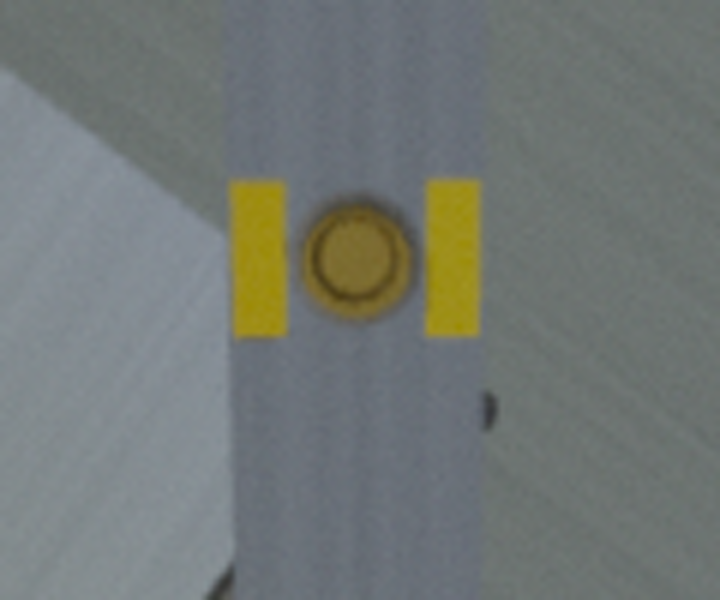

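Run:
```python
from h import *
peg=np.loadtxt('peg.txt')
for b in (.05,.03,.015,.003,-.008):
    th,ph=over(peg,max(b,0))
    k=knob(th,ph,b)
    hit=ctrl.move_l(tcp(k),rot=Rt(ph),vel=15,threshold=3)
    s=sensors.read_state();print(b,hit,round(s['t'],2),np.round(s['eef_pos']-tcp(k),2),np.round(s['force'],2))
    if hit: break
look('o5')
p,d=optics.grab_frame('scene');cv2.imwrite('pics/o5c.png',cv2.resize(p[130:240,180:340,::-1],None,fx=5,fy=5))
```

```text
0.05 False 12.03 [-0.11  0.   -0.15] [ 0.93  1.26 -0.51]
0.03 False 12.44 [-0.04 -0.04 -0.15] [0.88 1.79 0.22]
0.015 False 12.79 [-0.01 -0.01 -0.04] [ 0.86  1.94 -0.36]
0.003 False 13.1 [ 0.32 -0.09  0.25] [2.04 1.29 0.94]
-0.008 False 13.4 [ 0.21 -0.    0.19] [1.72 0.32 3.41]
((np.float64(239.9), np.float64(97.4)), 256, (235, 84, 10, 28))
((np.float64(274.0), np.float64(97.3)), 248, (270, 84, 9, 28))
((np.float64(257.3), np.float64(97.7)), 231, (248, 89, 19, 19))
```

View pics/o5.png

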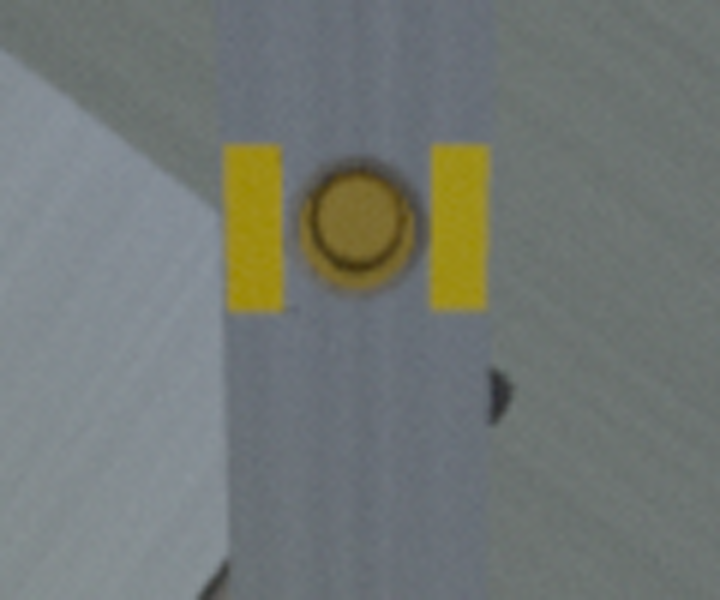

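View pics/o5c.png

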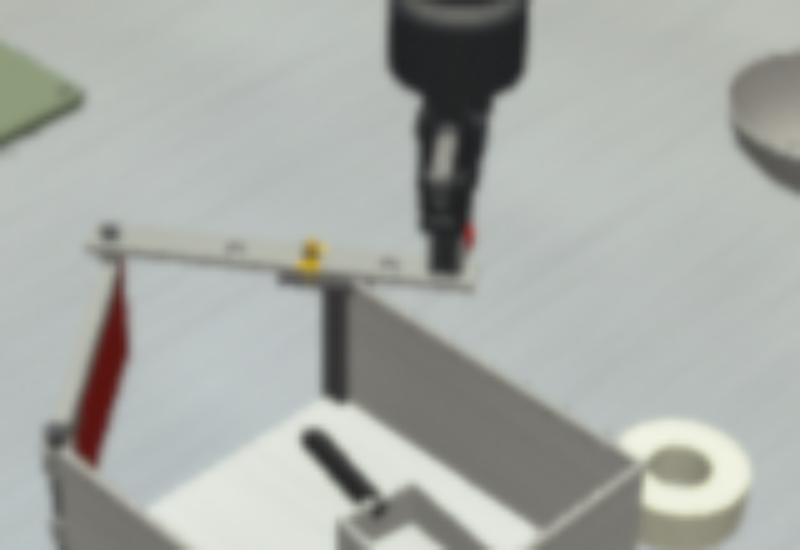

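The bar is level and the peg stands well through the hole. The knob's push rises only at the level stop. I'll release and retreat straight up.

Run:
```python
from h import *
ctrl.gripper_to(60)
s=sensors.read_state();e=np.array(s['eef_pos']);print(s['t'],s['grip_width'],np.round(s['force'],2))
print(ctrl.move_l(e+[0,0,30],vel=50,threshold=4))
print(ctrl.move_l(e+[0,0,170],vel=120))
th,ph=over(np.loadtxt('peg.txt'),0)
ctrl.move_ptp([430,0,350],Rt(ph)); ctrl.hold(.5)
s=sensors.read_state();print(s['t'],np.round(s['force'],2));p,d=optics.grab_frame('wrist')
import pickle;pickle.dump((s,p,d),open('pics/f.pkl','wb'))
cv2.imwrite('pics/f.png',cv2.resize(p[:,:,::-1],(800,600),interpolation=cv2.INTER_CUBIC))
for n in('scene','side'):
    p,d=optics.grab_frame(n);cv2.imwrite(f'pics/f_{n}.png',cv2.resize(p[120:240,170:350,::-1],None,fx=4.4,fy=4.4,interpolation=cv2.INTER_CUBIC))
```

```text
13.925 60.391321460063615 [ 0.38 -0.2  -0.12]
False
False
16.95 [0.06 0.38 0.96]
```

View pics/f.png

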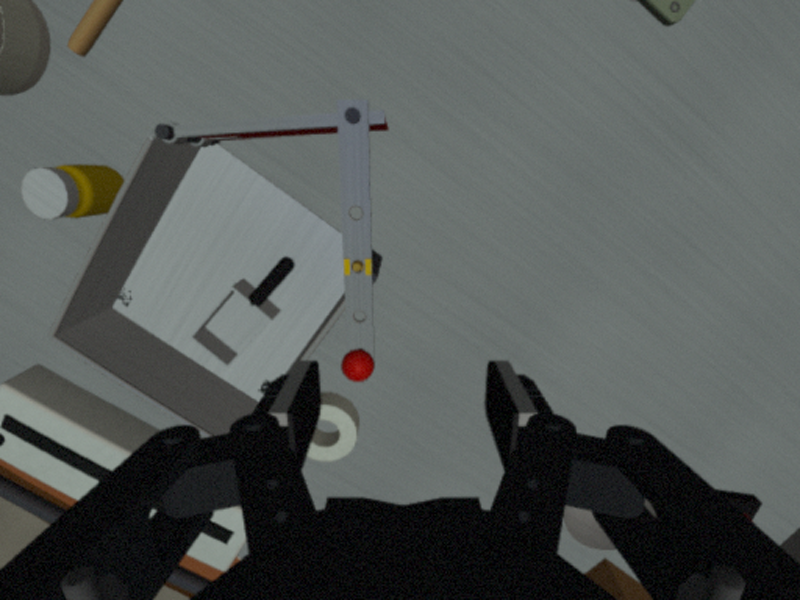

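View pics/f_scene.png

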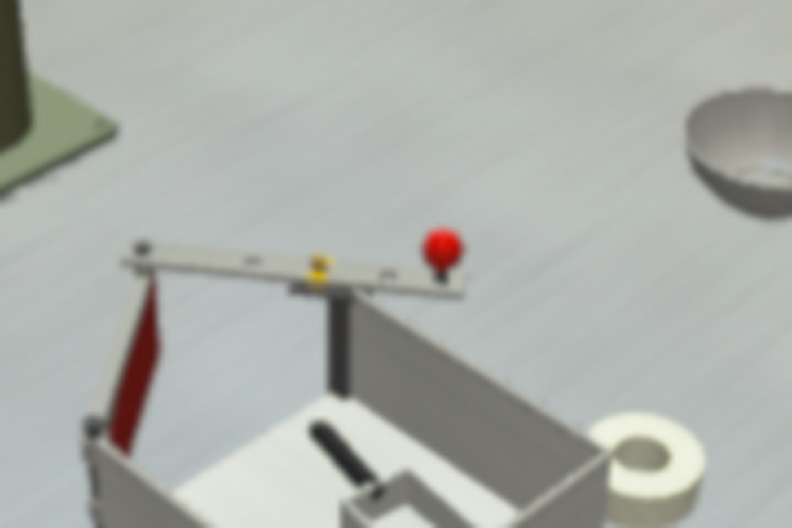

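View pics/f_side.png

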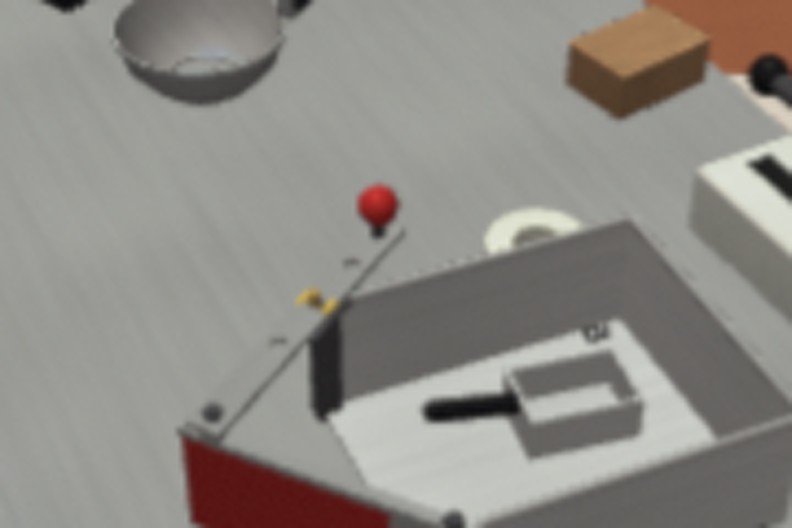

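Run:
```python
from h import *
import pickle
s=pickle.load(open('pics/f.pkl','rb'))[0]
print('knob',tri([('scene',(270.5,176.6),None),('side',(255.7,166.4),None),('wrist',(358/1.5625,366/1.5625),s)]))
print('pivot',tri([('scene',(170+142/4.4,120+247/4.4),None),('side',(170+212/4.4,120+412/4.4),None),('wrist',(352/1.5625,115/1.5625),s)]))
th,ph=over(np.loadtxt('peg.txt'),0);print(th,knob(th,ph,0),pivot(th))
ctrl.finish_job()
```

```text
knob (array([520.61773138,  17.25385705, 139.08233923]), [1.45, 0.4, 1.79])
pivot (array([357.11464038, -98.59172022, 117.01103863]), [1.18, 0.22, 1.27])
0.7115198310415172 [518.51716593  15.56920436 140.        ] [354.76925111 -99.26380654]
the job is handed in; nothing more can be done
```

The gate is set to its middle opening and the job is handed in, at about 17 s of the 61 s allowed. I took the stay by the red knob, lifted it, drew the gate open and swung the bar over the peg. I centred the middle hole on the peg using the wrist camera (the first view was about 1 mm off), then lowered it in small steps. No step reached its 3 N stop, and the only upward push, 3.4 N, came when the bar reached its level stop.

**Last checks after letting go:**
- **Bar level:** the knob measured 139 mm high, against 140 mm expected for a level bar.
- **Hole on the peg:** the peg stands through the hole with the yellow marks in the last wrist picture.
- **Gate:** it is held open at about 0.71 rad, within 0.55 to 0.74. This angle is computed from where I found the peg, not read directly.
- **Other things:** those visible in the last pictures look undisturbed, and the gripper was well clear.

**Small disagreements:** the measured knob and pivot positions differ from my linkage estimate by up to 3 mm. That is roughly what the 2 mm camera calibration would give.

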